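# Fetch a bar blank from the wide tilt-out bin

### The job

Swing the wide tilt-out bin fully forward out of its housing, so that the round aluminium blank rolls to its front. Then take the blank out and lay it in the steel V rest, along the groove and centred in it; leave the wide bin standing open and leave the narrow bin shut.

Things in the scene. Friction and masses are not known exactly. Their poses are not given: they have to be found in the camera images.
- wide_bin (a joint): Angle of the wide grey tilt-out bin, rad: 0 shut, 0.8 fully forward at its stop. Level hinge across the bin's width, 25 mm above the bench. It sits in a white sheet-metal housing 200 mm wide (the other bin's: 104 mm), 170 mm high, front towards the robot. 1 to 6 N at the tab swings it; it stays shut or open when let go. Inside it is 176 mm wide, side walls 60 mm high.
- wide_tab (a point): Top middle of the wide bin's finger tab, 90 wide (y), 10 thick (x), 27 mm high (z), on the bin's 5 mm front panel; turns with the bin. Shut: x points to the back, z up, top 200 mm above the bench. In this frame the hinge is 50 mm to +x, 175 to -z. Behind the shut tab a 55 mm gap to the housing's cover lets fingers down to push the tab forward (or pinch it).
- blank_center (a point): Centre of the aluminium blank, a cylinder 44 mm in diameter, 50 long, 0.2 kg, its axis (y) along the bin's width. Bin shut: it lies at the back under the cover. Bin open: it has rolled into the trough at the front panel, centre 61 mm above the bench, 74 mm in front of the hinge, 40 mm or more free at each end. Take it from above by its flat ends. x and z roll with it.
- vrest_seat (a point): Where the blank's centre lies once in the V rest, 51 mm above the bench. The rest is a fixed steel cradle, two plates at 45 degrees on a foot plate 90 x 36 x 8 mm; the groove runs along y, level, 36 mm long, so the blank overhangs it by 7 mm at each end; mouth 65 mm wide, its edges about 54 mm above the bench.
- narrow_bin (a joint): Angle of the bystander bin, rad, 0 shut: the same make, in a white housing 104 mm wide, beside the wide one on either side. It is to stay shut.
Things that resemble listed ones, but are neither listed nor needed, are in the scene too. What is shaped like the part that bears wide_bin but green or yellow is not meant. Of the things shaped like the part that bears vrest_seat, the dark steel one is meant.

How it is judged:
On the way:
1. the wide bin is swung fully forward (0.68 rad or more of 0.8) with the blank still in it (value of joint wide_bin above 0.68 rad and distance between blank_center and wide_tab below 0.16 m), for 0.2 s.
At the end, for the whole second after the job is handed in: The blank lies at rest in the V rest, its centre within 12 mm of the seat point and its axis within 10 degrees of the groove; the wide bin stands open (0.6 rad or more) and the narrow bin is shut (under 0.1 rad) (distance between blank_center and vrest_seat below 0.012 m and angle between the y axis of blank_center and the y axis of vrest_seat, either way round below 0.18 rad and linear speed of blank below 0.03 m/s and value of joint wide_bin above 0.6 rad and value of joint narrow_bin below 0.1 rad); the robot touches nothing.
It fails at once if the narrow bin is swung open (value of joint narrow_bin above 0.2 rad).
It also fails if it takes over 58 s, if anything falls off the work surface, if the arm or the gripper's body presses on something with over 40 N, if the wrist force passes 120 N, or if a joint passes its speed limit or range.

### The arm

A 7-joint arm with a two-finger parallel gripper is mounted at the origin on the work surface. World frame = base frame: x ahead of the robot, y to its left, z up, the work surface at z = 0. Lengths are in m, angles in rad, forces in N, time in s.
With the tool pointing down it reaches from about 0.35 to 0.9 m from the base axis. Payload 7.2 kg.
Tool frame: the origin (TCP) lies on the centre line of the jaws, within the pads' length; the fingertips stand 25 mm ahead of it and the grasp point (between the pads) lies 6 mm ahead of it (robot.finger_overhang is the z of the fingertips in the tool frame, in m); z points along the fingers, y is the line along which they close (so a half turn about z gives the same grasp; the last joint's range is limited). The gripper opens to 85 mm and grips with 20 to 120 N. Pads are 22 mm wide; open, the fingers measure 114 mm over their backs; the gripper's body (76 mm by 85 mm) begins 54 mm behind the grasp point. The pads swing forward as they close: fully open they stand 13 mm farther back than shut.
Start: joints at [-1.178, 0.411, -0.013, 1.596, 0.006, 1.134, -0.082], TCP at [0.278, 0.56, 0.256] pointing down, gripper open.
Joint ranges: [-2.95, 2.95], [-0.29, 1.99], [-1.47, 1.44], [0.14, 2.54], [-1.03, 4.17], [0.13, 1.85], [-2.86, 2.86]. Speed limits (rad/s): [2.39, 2.39, 3.01, 3.01, 3.14, 3.14, 3.14].

### API

Orientations are given as a rotation vector (axis times angle).
In Python, from rig import monitor, cams, hand_in, robot gives the robot as it stands. The module is installed in compiled form; this text tells all that it offers.
- The arm moves only by the shell command python3 -m handwheel 'ROWS'. ROWS is JSON, a list of rows, each a list of 5 numbers: the finger opening in m, from 0 to 0.0854, then the shift along the tool's x, y, z in m, then the turn about the tool's z in degrees. A call has 1 to 8 rows; each row shifts and turns the commanded pose from where the row before left it, along the tool's axes as they then stand; what a row does not reach is not made up. A row lasts 1/12 s, in which the tool goes at most 41.7 mm and 7.16 degrees, less where a joint would pass 70% of its speed; a pose out of reach is approached as far as the arm can. A call is refused whole if a number of a shift passes 0.0417 or a number of a turn 7.16, either way. A call with a gripper value outside its range is refused whole. The fingers move at their own pace and stop on an object; the grip force is fixed at half the most. Time passes only in rows, so rows that do not move let the fingers close. It gives the time, the measured TCP pose, the force, the opening and the grip force at its end, in the units of the state.
- monitor.observe(): the state, without advancing time (a new reading comes with each control period).
- cams.read_camera(name): name is "side" or "top" or "wrist"; returns a dict with "img" (480x640x3 uint8, red, green, blue), "camera_matrix" (3x3 intrinsics, pixels), "k1" (the pictures are not rectified: a ray, as slopes to the right and down, at radius r is drawn at 1 + k1 r^2 times it, then the intrinsics apply), "R" (3x3) and "t" (3): a world point X has camera coordinates R X + t; the wrist camera has in their place "mount" (4x4, takes a point from camera to tool coordinates, whose origin is the TCP and whose axes are the flange's). Camera axes: x right, y down, z forward; pixel columns grow to the right and rows downward; lengths in m; the calibration is good to about 2 mm. A picture is of the moment at which its call begins: read the wrist's pose just before it. There is no depth.
- hand_in(): hands the job in; it is judged then, once.
The state is a dict: "clock": time; "joints": joint angles; "joint_vel": joint speeds; "joint_efforts": joint torques, N m; "tool_pos": TCP position; "tool_rot": TCP orientation; "wrist_force": force on the tool from outside, world axes, zero at the start; "wrist_torque": the same for the moment, N m; "gripper_width": finger opening in m; "finger_force": force on a finger pad.
Only numpy, scipy, OpenCV 4.12 (cv2) and the standard library are available. Lean on these libraries where they do the work, as an engineer would, in place of code of your own. Each camera call takes 0.05 s, during which the arm holds its last target. There are 200 camera calls.

## Working session

There is one attempt and no reset: what is moved stays moved. The work goes in short steps, Python scripts to look and compute and a shell command to move; the robot and the scene stay as the last step left them, time stands still between calls to the robot, and variables do not carry over. Pictures are saved under pics/ and viewed, at most 10 in all, crops included, and the job is handed in when it is done.

```bash
mkdir -p pics
cat > h.py <<'E'
import numpy as np, cv2
from rig import monitor, cams
from scipy.spatial.transform import Rotation as Rn
def grab(name,fn=None):
    s=monitor.observe(); c=cams.read_camera(name)
    if name=="wrist":
        T=np.eye(4);T[:3,:3]=Rn.from_rotvec(s["tool_rot"]).as_matrix();T[:3,3]=s["tool_pos"]
        M=T@np.array(c["mount"]);c["R"]=M[:3,:3].T;c["t"]=-M[:3,:3].T@M[:3,3]
    c={k:(np.array(v) if k in("img","camera_matrix","R","t") else v) for k,v in c.items()}
    if fn: cv2.imwrite(fn,c["img"][:,:,::-1])
    return c
def ray(c,u,v):
    K=c["camera_matrix"];k=c["k1"]
    p=cv2.undistortPoints(np.array([[[u,v]]],float),K,np.array([k,0,0,0.]))[0,0]
    d=c["R"].T@np.array([p[0],p[1],1]);o=-c["R"].T@c["t"]
    return o,d/np.linalg.norm(d)
def onz(c,u,v,z):
    o,d=ray(c,u,v);return (o+d*(z-o[2])/d[2]).round(4)
def proj(c,X):
    q=c["R"]@np.array(X)+c["t"];s=q[:2]/q[2];s=s*(1+c["k1"]*(s@s))
    K=c["camera_matrix"];return (K[0,0]*s[0]+K[0,2],K[1,1]*s[1]+K[1,2])
E
python3 - <<'E'
from h import *
s=monitor.observe();print(s["clock"],s["tool_pos"],Rn.from_rotvec(s["tool_rot"]).as_matrix().round(3))
for n in("top","side"):
    c=grab(n,f"pics/{n}0.png");print(n,(-c["R"].T@c["t"]).round(3),c["R"].round(2).tolist(),c["k1"])
E
```

```text
0.0 [0.27775788 0.55937197 0.25544573] [[-0.896  0.445 -0.001]
 [ 0.445  0.896 -0.002]
 [-0.    -0.002 -1.   ]]
top [ 0.318 -0.173  1.578] [[-0.0, -1.0, 0.01], [-1.0, 0.0, -0.09], [0.09, -0.01, -1.0]] 0.04916720464737826
side [ 0.24  -0.995  0.888] [[0.97, -0.25, 0.01], [-0.16, -0.64, -0.75], [0.19, 0.73, -0.66]] 0.01748396747403932
```

View pics/top0.png

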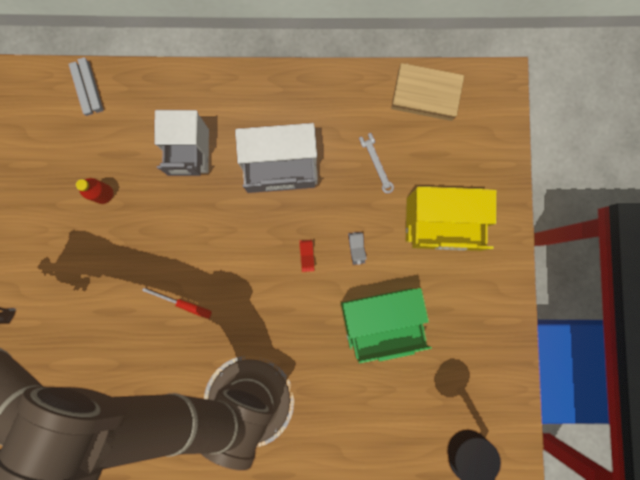

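View pics/side0.png

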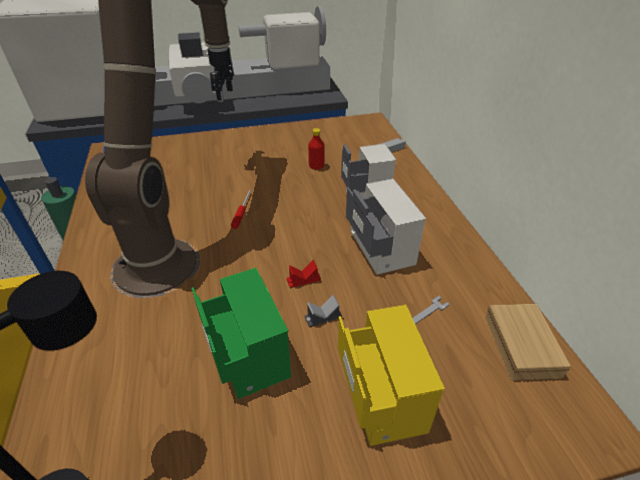

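The top view shows the robot base at (250,400), the wide grey bin with its white cover at (277,157) and its tab near (280,185), and the narrow bin at (180,140). The steel V rest is at (358,248) and a red decoy at (307,255). The side view shows the steel rest at (322,312) and agrees with this. Next I'll measure these.

Run:
```python
from h import *
c=grab("top");im=c["img"]
hsv=cv2.cvtColor(im,cv2.COLOR_RGB2HSV)
def rect(mask,roi,z):
    m=np.zeros_like(mask);x0,y0,x1,y1=roi;m[y0:y1,x0:x1]=mask[y0:y1,x0:x1]
    cs,_=cv2.findContours(m,cv2.RETR_EXTERNAL,cv2.CHAIN_APPROX_NONE);k=max(cs,key=cv2.contourArea)
    b=cv2.boxPoints(cv2.minAreaRect(k));P=np.array([onz(c,*p,z) for p in b]);print(b.round(1).tolist(),P.tolist(),P.mean(0), [np.linalg.norm(P[i]-P[i-1]).round(4) for i in range(4)])
    for i in range(2):
        d=P[i+1]-P[i];print('  edge ang',np.degrees(np.arctan2(d[1],d[0])).round(1))
w=((hsv[...,2]>185)&(hsv[...,1]<40)).astype(np.uint8)*255
rect(w,(225,110,335,200),.17);rect(w,(145,100,215,160),.17)
g=((hsv[...,1]<70)).astype(np.uint8)*255
rect(g,(338,225,378,275),.05)
a=cv2.resize(im[110:210,145:335],None,fx=4,fy=4,interpolation=cv2.INTER_CUBIC)
b=cv2.resize(im[225:275,320:395],None,fx=4,fy=4,interpolation=cv2.INTER_CUBIC)
o=np.zeros((600,760,3),np.uint8);o[:400]=a;o[400:,:300]=b
s=grab("side");b2=cv2.resize(s["img"][285:335,285:365],None,fx=4,fy=4,interpolation=cv2.INTER_CUBIC);o[400:,320:640]=b2
cv2.imwrite("pics/c1.png",o[:,:,::-1])
```

```text
[[235.1999969482422, 129.0], [312.8999938964844, 123.0], [315.5, 156.10000610351562], [237.8000030517578, 162.10000610351562]] [[0.7111, 0.0217, 0.17], [0.7272, -0.1766, 0.17], [0.6413, -0.183, 0.17], [0.6256, 0.0145, 0.17]] [ 0.6763  -0.08085  0.17   ] [np.float64(0.0858), np.float64(0.199), np.float64(0.0861), np.float64(0.1981)]
  edge ang -85.4
  edge ang -175.7
[[155.0, 111.0], [196.0, 111.0], [196.0, 143.0], [155.0, 143.0]] [[0.7566, 0.2253, 0.17], [0.7573, 0.1217, 0.17], [0.6744, 0.1207, 0.17], [0.6739, 0.2238, 0.17]] [0.71555  0.172875 0.17    ] [np.float64(0.0827), np.float64(0.1036), np.float64(0.0829), np.float64(0.1031)]
  edge ang -89.6
  edge ang -179.3
[[348.1000061035156, 233.5], [362.3999938964844, 231.8000030517578], [366.1000061035156, 263.1000061035156], [351.79998779296875, 264.70001220703125]] [[0.4539, -0.2729, 0.05], [0.4585, -0.312, 0.05], [0.3729, -0.3213, 0.05], [0.3684, -0.2823, 0.05]] [ 0.413425 -0.297125  0.05    ] [np.float64(0.086), np.float64(0.0394), np.float64(0.0861), np.float64(0.0393)]
  edge ang -83.3
  edge ang -173.8
```

View pics/c1.png

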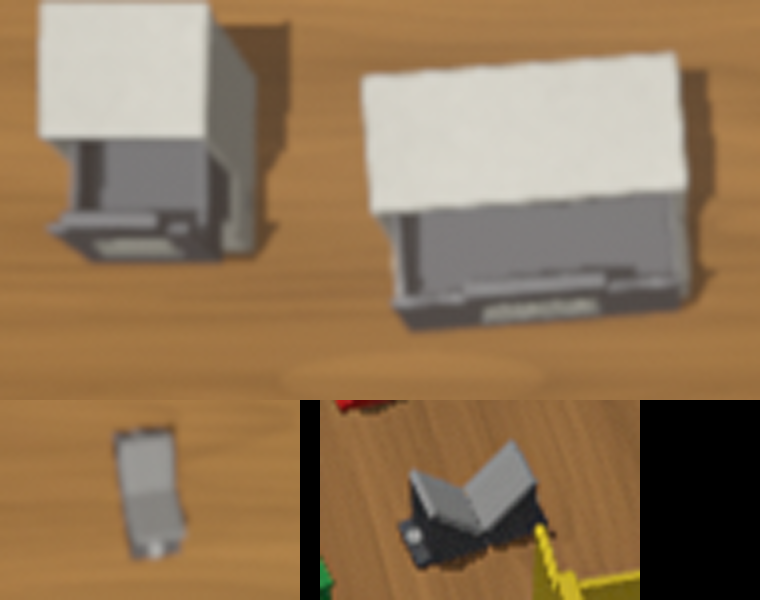

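```bash
cat >> h.py <<'E'
def state():
    s=monitor.observe();R=Rn.from_rotvec(s["tool_rot"]).as_matrix();return s,R
def go(P,yawy=None):
    "shift (mm) in tool axes to world point P, after turning tool y to world yaw yawy deg"
    s,R=state();t=0
    if yawy is not None:
        a=np.degrees(np.arctan2(R[1,1],R[0,1]));t=-(((yawy-a)+90)%180-90)
        R=R@Rn.from_rotvec([0,0,np.radians(t)]).as_matrix()
    print("turn",round(t,2),"shift mm",(R.T@(np.array(P)-s["tool_pos"])*1000).round(1),"at",s["tool_pos"].round(4),"F",s["wrist_force"].round(1),"t",s["clock"])
E
python3 - <<'E'
from h import *
c=grab("top")
L=onz(c,145+467/4,110+290/4,.2);Rr=onz(c,145+606/4,110+278/4,.2);print("tab",L,Rr,(L+Rr)/2,np.linalg.norm(L-Rr))
a=np.radians(4.5);xh=np.array([np.cos(a),np.sin(a),0]);yh=np.array([-xh[1],xh[0],0])
F=(np.array([0.6413,-0.183,.17])+[0.6256,0.0145,.17])/2
tab=F-60*xh/1000;tab[2]=.2;print("tab from cover",tab)
g=tab+xh*.032;go([g[0],g[1],.256],94.5)
hinge=tab+.05*xh; b=hinge-.074*xh;print("blank",b)
E
```

```text
tab [ 0.5678 -0.0493  0.2   ] [ 0.5754 -0.1355  0.2   ] [ 0.5716 -0.0924  0.2   ] 0.08653438622882816
tab from cover [ 0.57363496 -0.08895755  0.2       ]
turn -30.9 shift mm [-2.760e+02 -6.698e+02  3.000e-01] at [0.2779 0.5596 0.2559] F [0.  0.  0.1] t 0.25
blank [ 0.54970894 -0.09084056  0.2       ]
```

```bash
python3 -m handwheel '[[0.0,0,0,0,-6.2],[0.0,0,0,0,-6.2],[0.0,0,0,0,-6.2],[0.0,0,0,0,-6.2],[0,0,0,0,-6.1],[0,-0.013,-0.033,0,0],[0,-0.013,-0.033,0,0],[0,-0.013,-0.033,0,0]]'
python3 -m handwheel '[[0,-0.013,-0.033,0,0],[0,-0.013,-0.033,0,0],[0,-0.013,-0.033,0,0],[0,-0.013,-0.033,0,0],[0,-0.013,-0.033,0,0],[0,-0.013,-0.033,0,0],[0,-0.013,-0.033,0,0],[0,-0.013,-0.033,0,0]]'
python3 -c "
from h import *
go([.604,-.0875,.256],94.5)"
```

```text
clock: 0.92
tool_pos: [0.3247, 0.4631, 0.2559]
tool_rot: [0.126, -3.139, 0.001]
wrist_force: [0.8, 0.6, -0.2]
gripper_width: -0.0004
finger_force: 0.0
clock: 1.58
tool_pos: [0.4494, 0.2075, 0.2565]
tool_rot: [-0.123, 3.139, 0.0]
wrist_force: [0.4, 0.4, -0.4]
gripper_width: 0.0
finger_force: 0.0
turn 0.0 shift mm [-131.  -306.2    0.4] at [0.4494 0.2075 0.2565] F [ 0.4  0.4 -0.4] t 1.5833
```

```bash
python3 -m handwheel '[[0,-0.011,-0.036,0,0],[0,-0.011,-0.036,0,0],[0,-0.012,-0.036,0,0],[0,-0.012,-0.036,0,0],[0,-0.012,-0.036,0,0],[0,-0.012,-0.036,0,0],[0,-0.012,-0.036,0,0],[0,-0.012,-0.036,0,0]]'
python3 -m handwheel '[[0,-0.018,-0.018,0,0],[0,-0.018,0,0,0],[0,0,0,0,0],[0,0,0,0,0]]'
python3 -c "
from h import *
c=grab('wrist','pics/w1.png')
go([.604,-.0875,.256],94.5)
print(proj(c,[.572,-.0905,.2]),proj(c,[.604,-.0875,.2]))"
```

```text
clock: 2.25
tool_pos: [0.5656, -0.0724, 0.2564]
tool_rot: [-0.124, 3.139, 0.0]
wrist_force: [0.4, 0.4, 0.4]
gripper_width: 0.0001
finger_force: 0.0
clock: 2.58
tool_pos: [0.6028, -0.0856, 0.2556]
tool_rot: [0.123, -3.138, -0.0]
wrist_force: [0.3, 0.0, 0.9]
gripper_width: -0.0002
finger_force: 0.0
turn 0.03 shift mm [-1.7 -2.3 -0.3] at [ 0.6022 -0.0853  0.2557] F [ 0.8 -0.7  0.5] t 2.6333
(np.float64(309.1096826069729), np.float64(224.61098079886577)) (np.float64(310.2554536814182), np.float64(282.4365161732296))
```

View pics/w1.png

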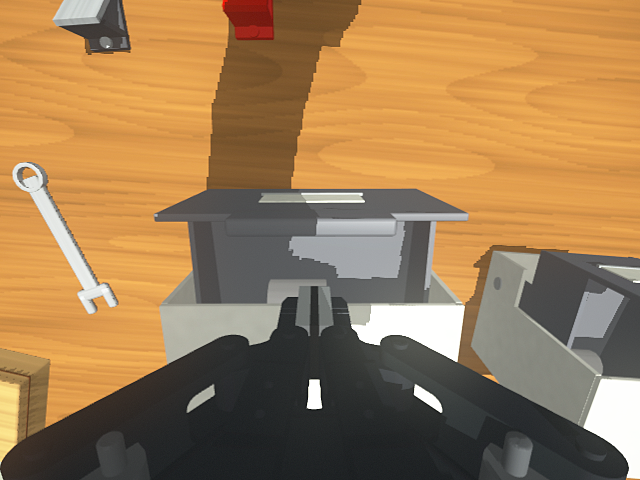

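The wrist view shows the tab at about (311,226), where I predicted (309,225). The blank's top is at (297,290) under the cover and the fingertips are over the gap, so I'll go down behind the tab and push.

```bash
python3 -m handwheel '[[0,0,-0.002,0.02,0],[0,0,0,0.02,0],[0,0,0,0.012,0],[0,0,0,0,0],[0,0.007,0,0,0],[0,0.006,0,0,0],[0,0,0,0,0]]'
python3 -m handwheel '[[0,0.008,0,0.003,0],[0,0.008,0,0.003,0],[0,0.008,0,0.003,0],[0,0.007,0,0.003,0],[0,0.007,0,0.004,0],[0,0.007,0,0.004,0],[0,0,0,0,0]]'
python3 -c "
from h import *
go([.56,-.0875,.19],94.5)"
```

```text
clock: 3.22
tool_pos: [0.5891, -0.089, 0.2056]
tool_rot: [-0.123, 3.138, 0.0]
wrist_force: [-0.1, -0.2, -0.1]
gripper_width: 0.0
finger_force: 0.0
clock: 3.8
tool_pos: [0.5424, -0.0925, 0.1831]
tool_rot: [0.122, -3.136, -0.001]
wrist_force: [-0.5, 0.4, -0.5]
gripper_width: 0.0
finger_force: 0.0
turn -0.03 shift mm [-17.9   3.6  -6.9] at [ 0.5424 -0.0925  0.1831] F [-0.5  0.4 -0.5] t 3.8
```

```bash
python3 -m handwheel '[[0,0.0065,0,0.005,0],[0,0.0065,0,0.005,0],[0,0.006,0,0.0055,0],[0,0.006,0,0.0055,0],[0,0.0055,0,0.006,0],[0,0.0055,0,0.006,0],[0,0,0,0,0]]'
python3 -m handwheel '[[0,0.005,0,0.0065,0],[0,0.005,0,0.0065,0],[0,0.005,0,0.007,0],[0,0.005,0,0.007,0],[0,0.002,0,0,0],[0,0,0,0,0]]'
python3 -c "
from h import *
c=grab('wrist','pics/w2.png')
go([.56,-.0875,.19],94.5)"
```

```text
clock: 4.38
tool_pos: [0.5069, -0.0952, 0.1498]
tool_rot: [0.123, -3.136, -0.001]
wrist_force: [-0.9, 0.9, 0.6]
gripper_width: -0.0004
finger_force: 0.0
clock: 4.88
tool_pos: [0.4907, -0.0967, 0.1254]
tool_rot: [-0.124, 3.131, -0.001]
wrist_force: [8.3, 0.4, 0.9]
gripper_width: 0.0001
finger_force: 3.5
turn 0.03 shift mm [-70.4   3.7 -64.1] at [ 0.4906 -0.0967  0.1254] F [8.4 0.9 0.8] t 4.9333
```

View pics/w2.png

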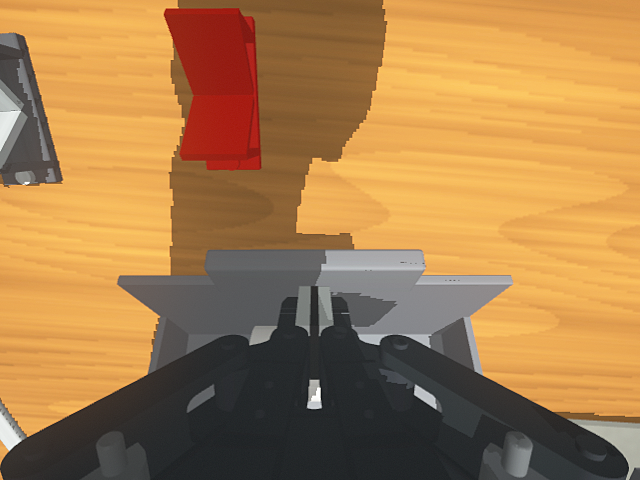

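The picture shows the bin swung down to its stop, with the tab at (315,262) and 8 N against the fingers. I'll lift off, move back and look at the blank.

```bash
python3 -m handwheel '[[0,-0.004,0,-0.03,0],[0,0,0,-0.04,0],[0.085,-0.02,0,-0.04,0],[0.085,-0.035,0,0,0],[0.085,0,0,0,0],[0.085,0,0,0,0],[0.085,0,0,0,0]]'
python3 -c "
from h import *
c=grab('wrist','pics/w3.png')
go([.548,-.09,.19],94.5)
print('tab exp',proj(c,[.462,-.099,.111]),'blank exp',proj(c,[.548,-.09,.083]))"
```

```text
clock: 5.52
tool_pos: [0.5436, -0.0924, 0.2305]
tool_rot: [0.123, -3.137, -0.0]
wrist_force: [-0.3, 0.1, 0.0]
gripper_width: 0.0606
finger_force: 0.0
turn -0.03 shift mm [-5.   2.1 40.5] at [ 0.5433 -0.0925  0.2306] F [ 0.1 -0.6  0.2] t 5.5667
tab exp (np.float64(313.63026618931605), np.float64(125.7751170417416)) blank exp (np.float64(316.52247372634434), np.float64(241.08694572035415))
```

View pics/w3.png

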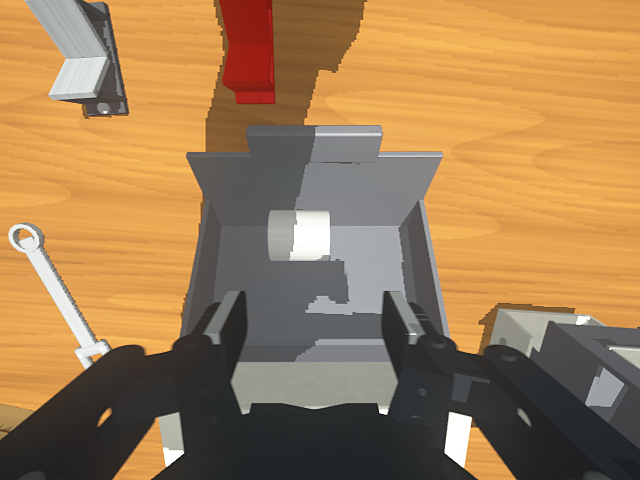

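The blank has rolled to the trough at the front panel: columns 268–330, rows 209–262, centre (299,236). The expected tab position (314,126) matches the picture.

```bash
python3 -c "
from h import *
c=grab('wrist')
L=onz(c,268,236,.072);R=onz(c,330,236,.072);B=onz(c,299,235.5,.061);print(L,R,np.linalg.norm(L-R),B)
go([B[0],(L[1]+R[1])/2,.070],94.5)
t=grab('top');print(proj(t,[B[0],B[1],.061]))
"
```

```text
[ 0.5496 -0.1302  0.072 ] [ 0.5456 -0.079   0.072 ] 0.05135601230625292 [ 0.5502 -0.1049  0.061 ]
turn -0.04 shift mm [ -6.3 -12.6 160.7] at [ 0.5433 -0.0926  0.2307] F [ 0.6 -0.9 -0.4] t 5.6167
(np.float64(286.64390320443476), np.float64(198.02039265581925))
```

```bash
python3 -m handwheel '[[0.085,-0.006,-0.0125,0,0],[0.085,0,0,0.04,0],[0.085,0,0,0.04,0],[0.085,0,0,0.03,0],[0.085,0,0,0.03,0],[0.085,0,0,0.02,0],[0.085,0,0,0,0]]'
python3 -m handwheel '[[0.045,0,0,0,0],[0.045,0,0,0,0],[0.045,0,0,0,0],[0.045,0,0,0,0],[0.045,0,0,0,0],[0.045,0,0,0,0],[0.045,0,0,0,0]]'
```

```text
clock: 6.25
tool_pos: [0.5486, -0.1048, 0.0674]
tool_rot: [0.122, -3.132, -0.001]
wrist_force: [-0.1, -0.6, 0.3]
gripper_width: 0.0851
finger_force: 0.0
clock: 6.83
tool_pos: [0.5527, -0.1049, 0.0736]
tool_rot: [-0.123, 3.136, -0.001]
wrist_force: [-1.3, -1.5, 7.8]
gripper_width: 0.0492
finger_force: 62.1
```

Gripped: opening 49 mm, 62 N. Lifting, then looking at the rest.

```bash
python3 -m handwheel '[[0.045,0,0,-0.015,0],[0.045,0,0,-0.03,0],[0.045,0,0,-0.03,0],[0.045,0,0,-0.03,0],[0.045,0,0,-0.03,0],[0.045,0,0,-0.03,0],[0.045,0,0,0,0]]'
python3 -c "
from h import *
go([.455,-.297,.235],94.5)"
```

```text
clock: 7.42
tool_pos: [0.5542, -0.1049, 0.2434]
tool_rot: [-0.123, 3.129, -0.001]
wrist_force: [1.4, -1.5, -1.5]
gripper_width: 0.0491
finger_force: 63.0
turn -0.01 shift mm [ 114.  -183.8    7.4] at [ 0.5542 -0.1049  0.2434] F [ 1.4 -1.5 -1.5] t 7.4167
```

```bash
python3 -m handwheel '[[0.045,0.019,-0.031,0,0],[0.045,0.019,-0.031,0,0],[0.045,0.019,-0.031,0,0],[0.045,0.019,-0.031,0,0],[0.045,0.019,-0.03,0,0],[0.045,0.019,-0.03,0,0],[0.045,0,0,0,0],[0.045,0,0,0,0]]'
python3 -c "
from h import *
c=grab('wrist','pics/w4.png');go([.413,-.297,.2],96)
print(proj(c,[.413,-.297,.05]))"
```

```text
clock: 8.08
tool_pos: [0.4505, -0.2988, 0.2367]
tool_rot: [-0.115, 3.139, -0.001]
wrist_force: [-0.4, 1.1, -1.4]
gripper_width: 0.0494
finger_force: 63.1
turn -1.61 shift mm [38.5  4.  36.5] at [ 0.4517 -0.297   0.2365] F [ 0.4  0.5 -2.5] t 8.1333
(np.float64(319.2634514725014), np.float64(182.20044936203118))
```

View pics/w4.png

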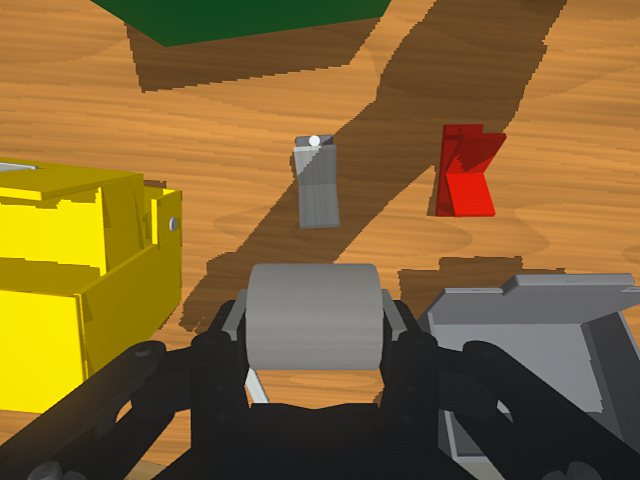

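The blank is held centred (columns 247–383). The rest's plates span about (295–340, 148–228), and its groove shows near row 184. I'll enlarge this for corners.

```bash
python3 -c "
from h import *
c=grab('wrist');im=c['img'][125:240,270:365];im=cv2.convertScaleAbs(im,alpha=1.6)
cv2.imwrite('pics/c2.png',cv2.resize(im,None,fx=5,fy=5,interpolation=cv2.INTER_CUBIC)[:,:,::-1])"
```

```text
(no output)
```

View pics/c2.png

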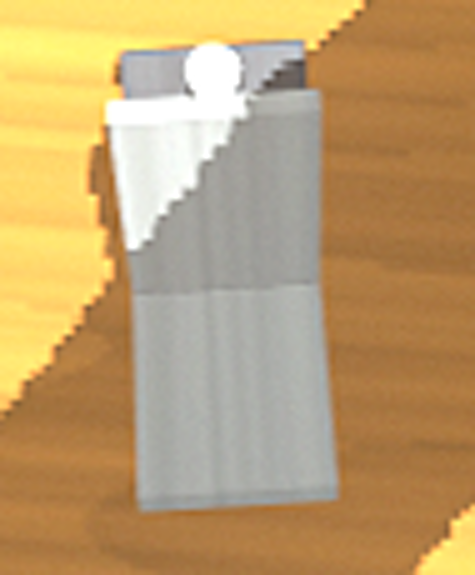

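The crop shows the groove line from (132,294) to (320,284), with the mouth edges at (105–320, ~98) and (138–338, ~503).

```bash
python3 -c "
from h import *
c=grab('wrist')
f=lambda x,y,z:onz(c,270+x/5,125+y/5,z)
A,B=f(105,103,.054),f(320,92,.054);C,D=f(138,510,.054),f(338,497,.054);G,H=f(132,294,.020),f(320,284,.020)
for p,q in((A,B),(C,D),(G,H)):
  d=p-q;print(p,q,(p+q)/2,np.linalg.norm(d),np.degrees(np.arctan2(d[1],d[0])))
m=(A+B+C+D)/4;print('mouth mid',m,'mouth w',np.linalg.norm((A+B-C-D)/2),'groove mid',(G+H)/2)
# held blank
print('blank',onz(c,315,317,.2365))
s,R=state();g=s['tool_pos']+R[:,2]*.006;print('grasp',g,proj(c,g))
"
```

```text
[ 0.386  -0.3203  0.054 ] [ 0.3814 -0.2846  0.054 ] [ 0.3837  -0.30245  0.054  ] 0.0359951385606445 -82.65780565102393
[ 0.4556 -0.3102  0.054 ] [ 0.4504 -0.2748  0.054 ] [ 0.453  -0.2925  0.054 ] 0.03577988261579402 -81.64343329350287
[ 0.4216 -0.3151  0.02  ] [ 0.4169 -0.2792  0.02  ] [ 0.41925 -0.29715  0.02   ] 0.03620635303368732 -82.54130182869403
mouth mid [ 0.41835  -0.297475  0.054   ] mouth w 0.07001065990261766 groove mid [ 0.41925 -0.29715  0.02   ]
blank [ 0.4437 -0.2962  0.2365]
grasp [ 0.45277176 -0.295448    0.23038235] (np.float64(315.04276215680136), np.float64(329.7675730332048))
```

```bash
python3 -c "
from h import *
c=grab('wrist');s,R=state();print((-c['R'].T@c['t']-s['tool_pos'])@R)
def cyl(off):
  ctr=s['tool_pos']+R@np.array(off);v=[]
  for a in np.linspace(0,6.28,60):
    for e in(-.025,.025): v.append(proj(c,ctr+R@[.022*np.cos(a),e,.022*np.sin(a)]))
  v=np.array(v);return v.min(0).round(1),v.max(0).round(1)
for o in([0,0,.006],[0,0,.0126],[.003,0,.0126],[.003,0,.009]):print(o,*cyl(o))
k=c['img'][200:400,315].astype(int).mean(1);d=np.abs(np.diff(k));print([(200+i,int(x)) for i,x in enumerate(d) if x>12])
"
```

```text
[ 7.30961952e-02 -1.07004428e-04 -1.16630232e-01]
[0, 0, 0.006] [240.5 274.4] [388.4 389. ]
[0, 0, 0.0126] [244.2 268.6] [384.6 377.4]
[0.003, 0, 0.0126] [243.8 261.9] [385.  370.9]
[0.003, 0, 0.009] [241.7 264.8] [387.1 377. ]
[(224, 32), (262, 14), (263, 16)]
```

```bash
python3 -c "
from h import *
t=grab('top');print('green back',onz(t,424,289,.17),onz(t,343,302,.17),'yellow left',onz(t,418,186,.17),onz(t,414,224,.17),onz(t,408,236,.17))
go([.4218,-.2969,.11],97.6)"
```

```text
green back [ 0.3037 -0.4538  0.17  ] [ 0.2716 -0.2511  0.17  ] yellow left [ 0.5641 -0.4433  0.17  ] [ 0.4671 -0.4316  0.17  ] [ 0.4367 -0.416   0.17  ]
turn -2.97 shift mm [ 31.1   2.4 126.4] at [ 0.453  -0.2953  0.2364] F [ 0.5  0.2 -2.6] t 8.3333
```

```bash
python3 -m handwheel '[[0.045,0.015,0,0,-3],[0.045,0.016,0.0024,0,0],[0.045,0,0,0.035,0],[0.045,0,0,0.035,0],[0.045,0,0,0.03,0],[0.045,0,0,0.026,0],[0.045,0,0,0,0],[0.045,0,0,0,0]]'
python3 -c "
from h import *
c=grab('wrist');go([.4218,-.2969,.064],97.6)"
```

```text
clock: 9.0
tool_pos: [0.4209, -0.2965, 0.1099]
tool_rot: [0.207, -3.132, -0.002]
wrist_force: [-0.3, -0.9, -2.0]
gripper_width: 0.0494
finger_force: 63.2
turn -0.05 shift mm [-0.   0.5 47.3] at [ 0.4218 -0.2974  0.1113] F [ 0.1 -0.8 -2. ] t 9.05
```

```bash
python3 -m handwheel '[[0.045,0,0.0005,0.015,0],[0.045,0,0,0.013,0],[0.045,0,0,0.008,0],[0.045,0,0,0.005,0],[0.045,0,0,0.003,0],[0.045,0,0,0.002,0],[0.045,0,0,0,0],[0.045,0,0,0,0]]'
python3 -c "
from h import *
go([.4218,-.2969,.064],97.6)"
```

```text
clock: 9.72
tool_pos: [0.4214, -0.2974, 0.0651]
tool_rot: [-0.205, 3.134, -0.001]
wrist_force: [-0.0, -1.2, -1.9]
gripper_width: 0.0491
finger_force: 63.7
turn -0.11 shift mm [-0.5  0.4  1.1] at [ 0.4214 -0.2974  0.0651] F [-0.  -1.2 -1.9] t 9.7167
```

```bash
python3 -m handwheel '[[0.045,0,0,0.001,0],[0.045,0,0,0.001,0],[0.045,0,0,0,0],[0.045,0,0,0,0]]'; python3 -m handwheel '[[0.045,0,0,0.001,0],[0.045,0,0,0.001,0],[0.045,0,0,0,0],[0.045,0,0,0,0]]'
```

```text
clock: 10.05
tool_pos: [0.4208, -0.2976, 0.0643]
tool_rot: [-0.204, 3.134, -0.0]
wrist_force: [-5.8, 2.8, 17.6]
gripper_width: 0.0496
finger_force: 66.0
clock: 10.38
tool_pos: [0.4208, -0.2977, 0.0641]
tool_rot: [-0.204, 3.133, 0.001]
wrist_force: [-13.1, 6.6, 40.3]
gripper_width: 0.0492
finger_force: 69.0
```

Seated in contact at the predicted height. I'll ease off and release.

```bash
python3 -m handwheel '[[0.045,0,0,-0.002,0],[0.045,0,0,-0.001,0],[0.045,0,0,0,0],[0.055,0,0,0,0],[0.065,0,0,0,0],[0.075,0,0,0,0],[0.085,0,0,0,0],[0.085,0,0,0,0]]'
python3 -m handwheel '[[0.085,0,0,0,0],[0.085,0,0,-0.02,0],[0.085,0,0,-0.04,0],[0.085,0,0,-0.04,0],[0.085,0,0,-0.04,0],[0.085,-0.03,0,-0.03,0],[0.085,-0.03,0,0,0],[0.085,0,0,0,0]]'
python3 -c "
from h import *
c=grab('wrist','pics/w5.png');print(proj(c,[.4188,-.2973,.051]))
grab('side','pics/s5.png')"
```

```text
clock: 11.05
tool_pos: [0.4212, -0.2969, 0.0633]
tool_rot: [0.206, -3.135, -0.0]
wrist_force: [0.2, 0.4, 0.5]
gripper_width: 0.0845
finger_force: 0.0
clock: 11.72
tool_pos: [0.4864, -0.2874, 0.2354]
tool_rot: [-0.213, 3.127, -0.003]
wrist_force: [0.0, 0.7, -0.4]
gripper_width: 0.0851
finger_force: 0.0
(np.float64(313.56665714517806), np.float64(143.8140219548801))
```

View pics/w5.png

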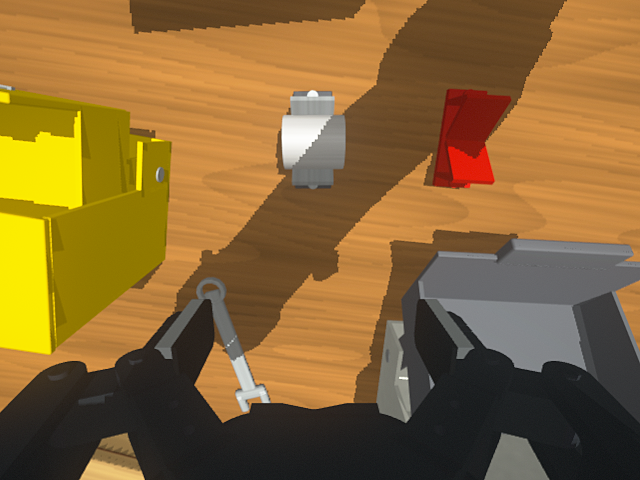

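View pics/s5.png

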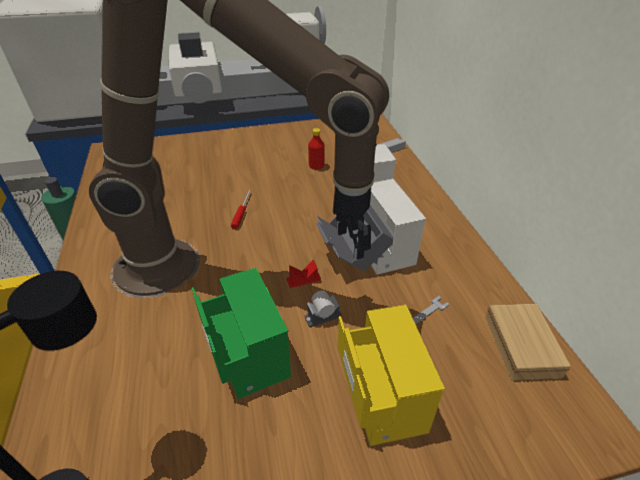

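The wrist view shows the blank in the rest at (313,142), where the seat projects to (314,144), overhanging evenly at both ends. The side view shows it seated and the wide bin open, and the robot touches nothing.

```bash
python3 -c "
from rig import hand_in
print(hand_in())"
```

```text
the job is handed in; nothing more can be done
None
```

The job is handed in: the wide bin is swung open to its stop, the blank lies centred along the groove of the steel V rest, and the narrow bin was left untouched. The final pictures agree, but the hand-in returned no verdict.

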